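# Set the saw guide to the pencil line

### The arm

A 6-joint arm with a two-finger parallel gripper is mounted at the origin on the work surface. World frame = base frame: x ahead of the robot, y to its left, z up, the work surface at z = 0. Lengths are in mm, angles in rad, forces in N, time in s.
With the tool pointing down it reaches from about 400 to 925 mm from the base axis. Payload 12.5 kg.
Tool frame: the origin (TCP) lies on the front face of the gripper's body, between the roots of the fingers; the fingertips stand 78 mm ahead of it and the grasp point (between the pads) lies 59 mm ahead of it (env.nose_length is the distance from the TCP to the fingertips, in mm); z points along the fingers, y is the line along which they close (so a half turn about z gives the same grasp; the last joint's range is limited). The gripper opens to 95 mm and grips with 3 to 60 N. Pads are 20 mm wide; open, the fingers measure 119 mm over their backs; the gripper's body (75 mm by 180 mm) begins 59 mm behind the grasp point.
Start: joints at [1.158, 0.491, 1.559, -0, 1.092, -0.106], TCP at [188.736, 595.833, 292.261] pointing down, gripper open.
Joint ranges: [-3.1, 3.1], [-0.84, 2.19], [0.05, 2.79], [-1.13, 4.28], [0.06, 2.93], [-2.69, 2.69]. Speed limits (rad/s): [2.22, 2.22, 2.79, 3.14, 3.14, 3.14].

### API

Orientations are given as [roll, pitch, yaw] about the fixed x, y, z axes, in that order (R = Rz(yaw) Ry(pitch) Rx(roll)).
In Python, from cell import env gives the robot as it stands.
- The arm moves only by the tool jog_arm, never from a script. Its argument "motion" is a list of rows, each a list of 7 numbers: the turn, a rotation vector about the tool's x, y, z in degrees, then the shift along the tool's x, y, z in mm, then the finger opening in mm, from 0 to 95.1. In form: [[wx, wy, wz, x, y, z, hand], ...]. A call has 1 to 10 rows; each row shifts and turns the commanded pose from where the row before left it, along the tool's axes as they then stand; what a row does not reach is not made up. A row lasts 1/8 s, in which the tool goes at most 62.5 mm and 10.7 degrees, less where a joint would pass 70% of its speed; a pose out of reach is approached as far as the arm can. A call is refused whole if a number of a shift passes 62.5 or a number of a turn 10.7, either way. A call with a gripper value outside its range is refused whole. The fingers move at their own pace and stop on an object; the grip force is fixed at half the most. Time passes only in rows, so rows that do not move let the fingers close. It gives the time, the measured TCP pose, the force, the opening and the grip force at its end, in the units of the state.
- env.state(): the state, without advancing time (a new reading comes with each control period).
- env.read_camera(name): name is "side" or "top"; returns a dict with "color" (480x640x3 uint8, red, green, blue), "z_map" (480x640 float32, mm along the optical axis (not along the pixel's ray), 0 where there is no reading), "camera_matrix" (3x3 intrinsics, pixels), "world_to_cam" (4x4, takes a point from world to camera coordinates). Camera axes: x right, y up, looking along -z (the intrinsics and any distortion apply to the point x, -y, -z); pixel columns grow to the right and rows downward; lengths in mm; the calibration is good to about 2 mm. A picture is of the moment at which its call begins.
- env.job_done(): hands the job in; it is judged then, once.
Trained networks look in the newest picture that a camera, given by its name, has taken for a name from the list of things; names that differ only in an ending like _2 or _b are one class to them, and where a whole thing is asked for, a point or a joint stands for the part that bears it (a point fixed in the world has none). Each returns a list of dicts, best first, with "score" (0 to 1); they miss things now and then, are a little off and sometimes report something else, mostly with a low value. They report only what shows in the picture. A call takes as long as a camera call.
- env.recognise(camera, thing): "location" ([column, row] in pixels, amid what is visible of it).
The state is a dict: "t": time; "joints": joint angles; "qvel": joint speeds; "tau": joint torques, N m; "eef_pos": TCP position; "tcp_rot": TCP orientation; "ft_force": force on the tool from outside, world axes, zero at the start; "moment": the same for the moment, N m; "opening": opening from 0.0 (shut) to 1.0 (fully open); "grip_force": force on a finger pad.
Only numpy, scipy, OpenCV 4.12 (cv2) and the standard library are available. Lean on these libraries where they do the work, as an engineer would, in place of code of your own. Each camera call takes 0.05 s, during which the arm holds its last target. There are 200 camera calls.

### The job

Set the saw guide to the pencil line: first free it by swinging its lock lever fully over towards the robot's side, then turn the black knob until the steel pointer's tip stands on the pencil line on the marked blank, and then lock the guide by swinging the lever fully back to the far side. Never turn the knob while the lever is locked, and leave the mallet, the gouge and the try square where they lie.

Things in the scene. Friction and masses are not known exactly. Their poses are not given: they have to be found in the camera images.
- gauge: Saw guide fixed to the bench. Grey metal plate 240 x 340 x 12 mm; on it, in a row along y: gear block with the knob (centre y = +135 mm), aluminium carriage on steel rods (56 x 40, top z = 42), lock block with the lever (y = -135); both blocks 70 to 80 mm wide, tops z = 45. Far half: two blanks under a batten with wing nuts up to z = 62. Origin: underside, at the row (x = 0); x away from the robot, y to the knob.
- pointer_tip (a point): Tip of the flat dark steel pointer (2.5 mm wide) that sticks out of the carriage to the far side, 4 mm above the blanks; at x = 85, z = 37.5 mm in the guide's frame. Moves only along the guide's y, at most 55 mm either side of y = 0.
- line_mark (a point): Point on the pencil line, on top of the marked blank (pale wood, 120 x 60 x 20 mm; its twin beside it has no line). The dark line is 3 mm wide, 82 mm long, along the guide's x; the point has the guide's axes. The tip is on the line when tip and point agree along the guide's y. At the start the line is 20 to 50 mm from the tip, on either side.
- knob_grip (a point): Centre of the knob's grip bar: black, 46 mm long, 14 mm thick, 32 mm high, on a disc of 48 mm diameter. The point is on the knob's upright axis, 12 mm below the bar's top, 18 mm above the disc's top, 77 mm above the bench. Its x axis runs along the bar, y across the 14 mm thickness, z up.
- knob (a joint): Knob angle, rad, growing CLOCKWISE seen from above; range -3.05 to 3.05; at 0 the bar lies along the guide's x. It drives the carriage by rack and pinion without backlash: the pointer stands at 18 mm x angle along the guide's y, so clockwise moves it towards the knob's end, 18 mm per radian. Needs about 0.06 N m; stays where it is left.
- lever_tip (a point): Centre of the black ball, 24 mm in diameter, at the end of the lock lever, a steel rod 10 mm thick and 75 mm long from hinge to ball centre.
- lever_hinge (a point): The lever's hinge, 44 mm above the bench on the lock block; the hinge axis lies along the guide's y.
- lever (a joint): Lock lever angle, rad: at 0 it leans 0.55 rad from upright to the robot's side (guide's -x) = free; at 1.1 as far to the far side (+x) = locked, as it starts (1.0 to 1.1). Stops at both ends; needs about 2 N at the ball; stays where it is left. Locking does not move the pointer.
- mallet: A turned wooden mallet, 233 mm long, head 72 mm thick, lying beside the lever's end. Origin under the root of its handle, x along it to the head. Leave alone.
- gouge: A carving gouge, 225 mm long, 28 mm high, wooden handle and steel blade, lying beside the knob's end. Origin under its ferrule, x along the blade. Leave alone.
- try_square: A try square: wood stock 100 x 22 x 16 mm, steel blade 150 x 30 mm, lying beyond the gouge. Origin under the stock's centre, x along the blade. Leave alone.

How it is judged:
By the outcome, as a careful person would: the job done as asked, in the order asked, and still so for the second after the job is handed in, with the robot touching nothing.
It also fails if it takes over 72 s, if anything falls off the work surface, if the arm or the gripper's body presses on something with over 40 N, if the wrist force passes 120 N, or if a joint passes its speed limit or range.

## Working session

There is one attempt and no reset: what is moved stays moved. The work goes in short steps, Python scripts to look and compute and a tool call to move; the robot and the scene stay as the last step left them, time stands still between calls to the robot, and variables do not carry over. Pictures are saved under pics/ and viewed, at most 10 in all, crops included, and the job is handed in when it is done.

Besides the shell and the picture viewer there is one more tool, called after "Call:" by a JSON object that holds its "op" and its "data". jog_arm: Moves the arm, as the interface text tells. Its arguments: {"type":"object","properties":{"motion":{"type":"array"}},"required":["motion"]}

```bash
mkdir -p pics; ls; cat > h.py <<'E'
from cell import env
import numpy as np, cv2
def ray(c,u,v):
    K=c["camera_matrix"];T=np.linalg.inv(c["world_to_cam"])
    d=np.linalg.inv(K)@[u,v,1]; d=np.array([d[0],-d[1],-d[2]])
    return T[:3,3],T[:3,:3]@d   # scaled: depth z multiplies d
def at_z(c,u,v,z):
    o,d=ray(c,u,v); return o+d*(z-o[2])/d[2]
def at_depth(c,u,v):
    o,d=ray(c,u,v); z=c["z_map"][int(round(v)),int(round(u))]; return o+d*z
def proj(c,p):
    q=c["world_to_cam"]@np.r_[p,1]; w=c["camera_matrix"]@[q[0],-q[1],-q[2]]; return w[:2]/w[2]
E
python3 - <<'E'
from h import *
np.set_printoptions(precision=1,suppress=True)
for n in("top","side"):
    c=env.read_camera(n); cv2.imwrite(f"pics/{n}0.png",c["color"][:,:,::-1])
    print(n,np.linalg.inv(c["world_to_cam"])[:3,3],c["camera_matrix"].tolist())
    for t in("gauge","pointer_tip","line_mark","knob_grip","lever_tip","lever_hinge","mallet","gouge","try_square"):
        for r in env.recognise(n,t)[:2]:
            print(t,round(r["score"],2),np.array(r["location"]),at_depth(c,*r["location"]))
print(env.state())
E
```

```text
pics
top [ 567.4   59.8 1052.2] [[445.83750389080353, 0.0, 321.0462116291764], [0.0, 445.83750389080353, 240.52594703686822], [0.0, 0.0, 1.0]]
gauge 0.66 [355.9 238.7] [602.9 -22.1  39.3]
pointer_tip 0.76 [359.2 263.2] [547.4 -29.1  45.8]
line_mark 0.58 [331.8 225.5] [633.4  32.5  30.4]
knob_grip 0.78 [305.3 278.3] [515.6  90.9  91.6]
knob_grip 0.43 [333.2 220.9] [643.8  29.3  32.4]
lever_tip 0.48 [418.2 228.8] [ 621.2 -146.6  118.1]
lever_hinge 0.94 [356.6 244.4] [589.9 -23.6  40.8]
lever_hinge 0.29 [418.2 232.5] [ 613.8 -148.   111.4]
mallet 0.9 [465.3 187.6] [ 715.4 -261.6   71. ]
gouge 0.97 [255.5 273.3] [ 567.4   59.8 1052.2]
try_square 0.87 [182.5 294.8] [471.8 380.8   5. ]
side [ 334.5 -881.9  909.9] [[518.7475408544899, 0.0, 318.3600039233898], [0.0, 518.7475408544899, 238.50434239201385], [0.0, 0.0, 1.0]]
gauge 0.59 [318.8 293.8] [595.1 -53.3  13.4]
pointer_tip 0.98 [298.4 285.1] [549.9 -37.1  41.5]
line_mark 0.74 [327.6 261.6] [645.4  30.2  30.9]
knob_grip 0.69 [270.6 247. ] [515.9  93.   63.1]
knob_grip 0.51 [320.  291.8] [600.4 -46.3  11.8]
lever_tip 0.69 [345.7 299. ] [649.8 -90.8  15. ]
lever_hinge 0.83 [320.4 291.7] [601.3 -46.5  12. ]
mallet 0.96 [401.3 343.9] [ 701.  -281.3   54.7]
gouge 0.87 [267.6 235.6] [529.9 197.9  14.4]
try_square 0.91 [238.1 203.9] [483.8 383.    3.6]
{'t': 1.0, 'joints': array([ 1.2,  0.5,  1.6,  0. ,  1.1, -0.1]), 'qvel': array([ 0.,  0.,  0.,  0., -0., -0.]), 'tau': array([  0. , -61.2, -25.8,   0.1,   0. ,  -0. ]), 'eef_pos': array([188.7, 595.8, 292.3]), 'tcp_rot': array([ 3.1, -0. ,  2.8]), 'ft_force': array([-0.8,  0.5,  0.5]), 'moment': array([ 0.,  0., -0.]), 'grip_force': 0.0, 'opening': 0.9971877940102408}
```

```bash
python3 - <<'E'
import cv2
a=cv2.imread("pics/top0.png")[160:340,220:460]; cv2.imwrite("pics/top0c.png",cv2.resize(a,None,fx=3.3,fy=3.3,interpolation=cv2.INTER_CUBIC))
a=cv2.imread("pics/side0.png")[200:380,230:470]; cv2.imwrite("pics/side0c.png",cv2.resize(a,None,fx=3.3,fy=3.3,interpolation=cv2.INTER_CUBIC))
E
```

```text
(no output)
```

View pics/top0c.png

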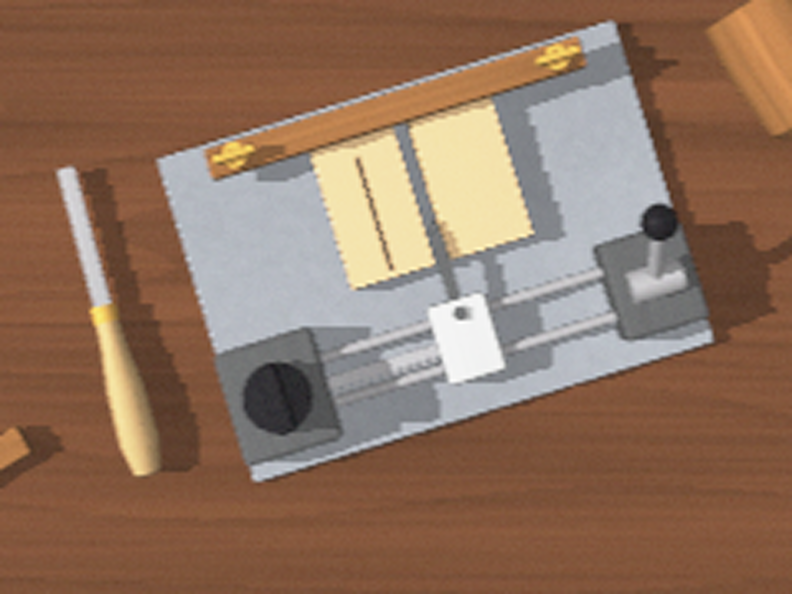

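View pics/side0c.png

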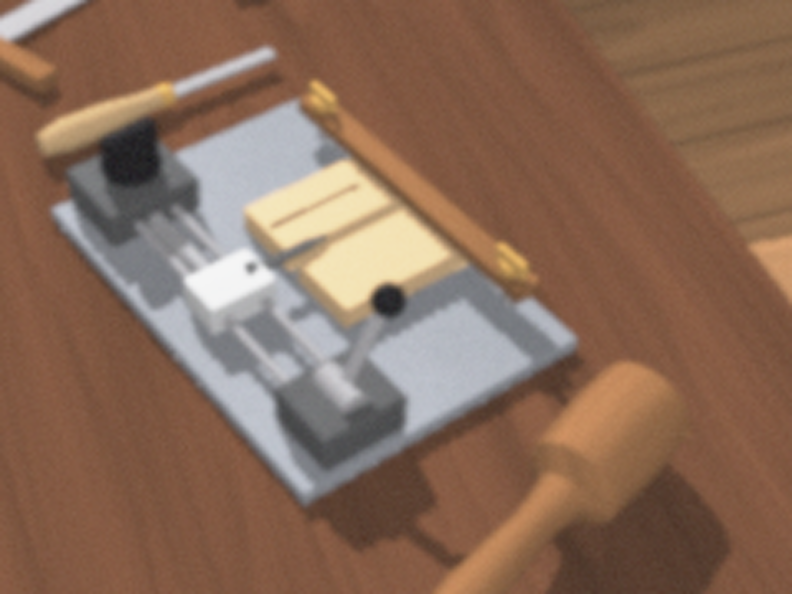

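The knob is at about pixel (304,281) in the top image. The line runs (329,208)–(338.5,242), the ball is at (420,227), and the pointer lies in the gap between the blanks, towards −y of the line.

```bash
python3 - <<'E'
from h import *
np.set_printoptions(precision=1,suppress=True)
c=env.read_camera("top"); s=env.read_camera("side")
f=lambda x,y:(220+x/3.3,160+y/3.3)
P=np.array([at_z(c,*f(*p),12) for p in((160,158),(618,22),(713,342),(255,480))])
print(P); ex=(P[0]+P[1]-P[2]-P[3]); yaw=np.arctan2(ex[1],ex[0]); ey=P[0]+P[3]-P[1]-P[2]
print("yaw",yaw, np.arctan2(-ey[0],ey[1]), np.linalg.norm(ex)/2,np.linalg.norm(ey)/2)
R=np.array([[np.cos(yaw),-np.sin(yaw)],[np.sin(yaw),np.cos(yaw)]])
ctr=P.mean(0)[:2]
# whole cloud from both cameras
def cloud(c):
    v,u=np.mgrid[:480,:640]; K=c["camera_matrix"];z=c["z_map"]
    p=np.stack([(u-K[0,2])/K[0,0]*z,-(v-K[1,2])/K[1,1]*z,-z],-1).reshape(-1,3)
    T=np.linalg.inv(c["world_to_cam"]); return (p@T[:3,:3].T+T[:3,3])[z.ravel()>0]
for n,cc in(("top",c),("side",s)):
    q=cloud(cc)
    m=q[(np.hypot(q[:,0]-515,q[:,1]-92)<35)&(q[:,2]>72)]
    print(n,"bar",len(m),m.mean(0),m[:,2].max()); 
    if len(m)>3:
        w,V=np.linalg.eigh(np.cov(m[:,:2].T)); print(np.sqrt(w)*3.46,V[:,1])
    m=q[(np.hypot(q[:,0]-620,q[:,1]+147)<50)&(q[:,2]>75)]
    print("ball",len(m),m.mean(0),m.max(0),m.min(0))
for z in(108,): print("ball",at_z(c,*f(659,222),z))
b=at_z(s,230+388/3.3,200+300/3.3,108);print("ball side",b)
print("knob",at_z(c,*f(278,398),77),at_z(s,230+131/3.3,200+150/3.3,77))
L=np.array([at_z(c,*f(*p),32) for p in((360,158),(391,270))]);Ls=np.array([at_z(s,230+x/3.3,200+y/3.3,32) for x,y in((358,187),(273,226))])
tip=at_z(s,230+326/3.3,200+240/3.3,38); car=at_z(c,*f(466,338),42)
for n,p in(("L",L),("Ls",Ls),("tip",tip[None]),("car",car[None]),("knobtop",at_z(c,*f(278,398),77)[None]),("corners",P)): print(n,(p[:,:2]-ctr)@R,p.ravel()[:6])
K=200;bc=c["color"][265:295,290:320,::-1];cv2.imwrite("pics/knob.png",cv2.resize(c["color"][255:305,275:335,::-1],None,fx=10,fy=10,interpolation=cv2.INTER_CUBIC))
E
```

```text
[[ 675.5  180.1   12. ]
 [ 773.3 -145.    12. ]
 [ 546.1 -211.3   12. ]
 [ 448.3  111.9   12. ]]
yaw 0.28784711006742125 0.29298240406258574 236.94354425519722 338.61438609808175
top bar 143 [510.3  94.5  89. ] 94.09006652813002
[14.3 45.2] [-0.9 -0.3]
ball 132 [ 621.4 -151.5  109.7] [ 636.1 -140.8  124.1] [ 601.2 -162.2   75.5]
side bar 153 [511.7  90.7  83.6] 92.53746152469216
[14.2 48. ] [-0.9 -0.3]
ball 157 [ 621.9 -156.6  104.5] [ 639.1 -139.8  122.8] [ 604.4 -165.5   75.1]
ball [ 625.1 -152.   108. ]
ball side [ 629.1 -151.9  108. ]
knob [509.8  93.7  77. ] [512.2  83.4  77. ]
L [[75.9 34.7]
 [-4.9 36.1]] [673.8  38.8  32.  595.9  17.1  32. ]
Ls [[78.9 33. ]
 [ 0.9 33.9]] [677.1  37.9  32.  602.   16.7  32. ]
tip [[21.1 -6.3]] [632.8 -16.1  38. ]
car [[-64.3   0.4]] [549.1 -33.9  42. ]
knobtop [[-65.7 133.9]] [509.8  93.7  77. ]
corners [[ 117.7  169.8]
 [ 119.2 -169.8]
 [-117.5 -168.9]
 [-119.5  168.9]] [ 675.5  180.1   12.   773.3 -145.    12. ]
```

View pics/knob.png

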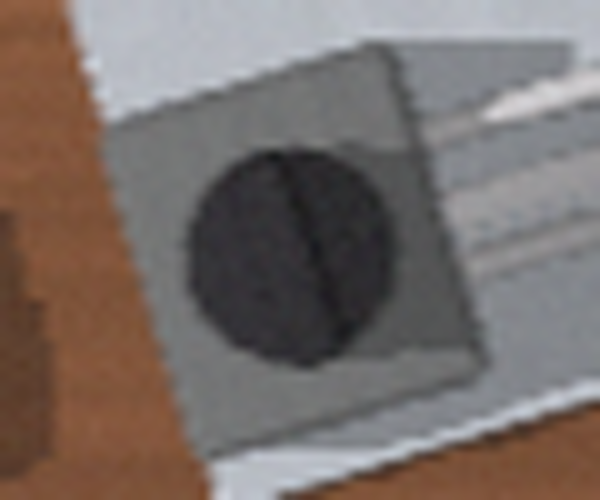

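Call:
{"op": "jog_arm", "data": {"motion": [[0,0,0,-45.6,-41.6,0,60],[0,0,0,-45.6,-41.6,0,60],[0,0,0,-45.6,-41.6,0,60],[0,0,0,-45.6,-41.6,0,60],[0,0,0,-45.6,-41.6,0,60],[0,0,0,-45.6,-41.6,0,60],[0,0,0,-45.6,-41.6,0,60],[0,0,0,-45.6,-41.6,0,60],[0,0,0,-45.6,-41.6,0,60],[0,0,0,-45.6,-41.6,0,60]]}}

```text
t: 2.35
eef_pos: [498.6, 59.5, 292.5]
tcp_rot: [3.141, 0.001, 2.835]
ft_force: [0.2, -0.4, -0.5]
opening: 0.629
grip_force: 0.0
```

Call:
{"op": "jog_arm", "data": {"motion": [[0,0,0,-45.6,-41.6,0,60],[0,0,0,-45.6,-41.6,0,60],[0,0,0,-45.6,-41.6,0,60],[0,0,0,-45.6,-41.6,0,60],[0,0,9.3,0,0,0,60],[0,0,9.3,0,0,0,60],[0,0,9.3,0,0,0,60],[0,0,9.3,0,0,0,60],[0,0,9.3,0,0,0,60],[0,0,9.3,0,0,0,60]]}}

```text
t: 3.6
eef_pos: [621.5, -152.2, 292.2]
tcp_rot: [3.142, -0.0, 1.856]
ft_force: [0.1, -0.2, 0.9]
opening: 0.63
grip_force: 0.0
```

Call:
{"op": "jog_arm", "data": {"motion": [[0,0,0,0,0,50,60],[0,0,0,0,0,50,60],[0,0,0,0,0,18,60],[0,0,0,0,-20,0,60],[0,0,0,0,-20,0,60],[0,0,0,0,-18,0,60],[0,0,0,0,-15,0,60],[0,0,0,0,-10,0,60],[0,0,0,0,-6,0,60]]}}

```text
t: 4.72
eef_pos: [536.0, -177.8, 174.5]
tcp_rot: [3.141, 0.0, 1.861]
ft_force: [3.7, 0.4, 0.0]
opening: 0.635
grip_force: 1.0
```

Call:
{"op": "jog_arm", "data": {"motion": [[0,0,0,0,-4,0,60],[0,0,0,0,-3,0,60],[0,0,0,0,0,0,60]]}}

```text
t: 5.1
eef_pos: [533.6, -178.6, 174.4]
tcp_rot: [3.132, 0.003, 1.861]
ft_force: [31.0, 15.4, -13.9]
opening: 0.634
grip_force: 16.5
```

Call:
{"op": "jog_arm", "data": {"motion": [[0,0,0,0,4,0,60],[0,0,0,0,8,0,60],[0,0,0,0,0,-60,60],[0,0,-10,0,0,-40,60],[0,0,-10,0,-60,0,60],[0,0,-10,0,-20,0,60],[0,0,-10,0,0,0,60],[0,0,-10,0,0,0,60],[0,0,-10,0,0,0,60],[0,0,-10,0,0,0,60]]}}

```text
t: 6.35
eef_pos: [471.1, -215.0, 274.1]
tcp_rot: [3.141, -0.001, 3.088]
ft_force: [-0.1, -1.0, 0.4]
opening: 0.631
grip_force: 0.0
```

```bash
cat > m.py <<'E'
from h import *
np.set_printoptions(precision=2,suppress=True)
c=env.read_camera("top"); s=env.read_camera("side")
def cloud(c):
    v,u=np.mgrid[:480,:640]; K=c["camera_matrix"];z=c["z_map"]
    p=np.stack([(u-K[0,2])/K[0,0]*z,-(v-K[1,2])/K[1,1]*z,-z],-1).reshape(-1,3)
    T=np.linalg.inv(c["world_to_cam"]); return (p@T[:3,:3].T+T[:3,3])[z.ravel()>0]
for n,cc in(("top",c),("side",s)):
    q=cloud(cc)
    m=q[(np.hypot(q[:,0]-511,q[:,1]-93)<35)&(q[:,2]>(80 if n=="top" else 70))&(q[:,2]<100)]
    if len(m)>9:
        r=cv2.minAreaRect(m[:,:2].astype(np.float32))
        w,V=np.linalg.eigh(np.cov(m[:,:2].T)); a=np.degrees(np.arctan2(V[1,1],V[0,1]))
        print(n,"bar",len(m),m.mean(0),np.sqrt(w)*3.46,"ang",(a+90)%180-90,r)
    m=q[(np.hypot(q[:,0]-550,q[:,1]+170)<40)&(q[:,2]>85)&(q[:,2]<125)]
    if len(m)>9: print(n,"ball",len(m),m.mean(0),m.min(0),m.max(0))
    print([ (r["location"],round(r["score"],2)) for r in env.recognise(n,"lever_tip")[:2]])
st=env.state();print(st["eef_pos"],st["tcp_rot"],st["joints"])
E
python3 m.py; python3 - <<'E'
from h import *
for n in("top","side"):
    c=env.read_camera(n); cv2.imwrite(f"pics/{n}1.png",cv2.resize(c["color"][170:350,220:460,::-1],None,fx=3.3,fy=3.3,interpolation=cv2.INTER_CUBIC))
E
```

```text
top bar 139 [510.    94.61  89.47] [14.13 45.04] ang 20.200842443459095 ((509.92083740234375, 94.82496643066406), (45.175350189208984, 14.103486061096191), 20.000900268554688)
top ball 125 [ 554.33 -171.97  111.97] [ 541.   -184.83   85.42] [ 570.6  -162.88  123.16]
[([428.3, 259.6], 0.7)]
side ball 119 [ 555.51 -178.38  110.46] [ 543.35 -187.51   85.62] [ 573.85 -165.58  121.78]
[([320.7, 310.1], 0.58)]
[ 471.17 -215.01  274.13] [ 3.14 -0.    3.08] [-0.56  0.36  1.84 -0.    0.94 -2.06]
```

View pics/side1.png

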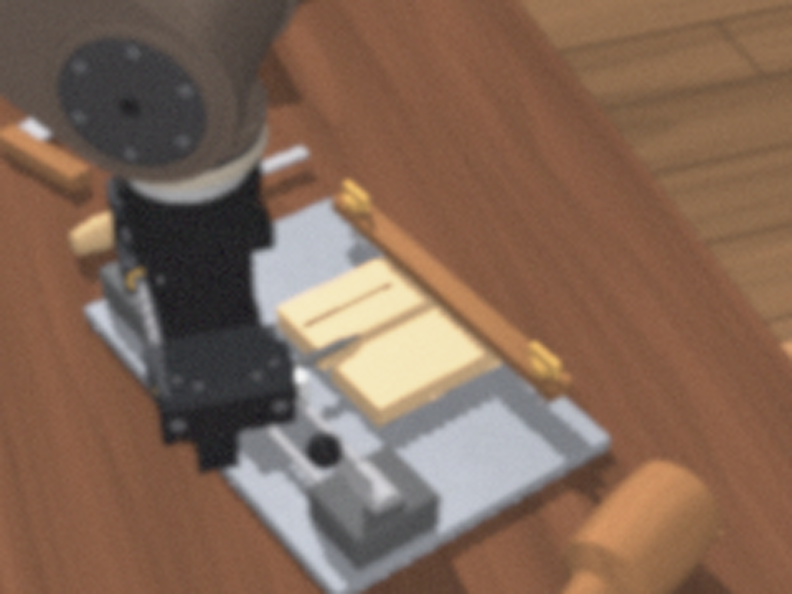

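Lever ball is now on the robot's side (side crop (325,450)), i.e. free. Next, the knob: bar at (510, 94.6), 20.2° in world.

Call:
{"op": "jog_arm", "data": {"motion": [[0,0,0,-4.3,62.2,0,60],[0,0,0,-4.3,62.2,0,60],[0,0,0,-4.3,62.2,0,60],[0,0,0,-4.3,62.2,0,60],[0,0,0,-4.3,62.2,0,60],[0,0,-7.8,0,0,0,60],[0,0,-7.8,0,0,0,60],[0,0,-7.8,0,0,0,60],[0,0,0,0,0,50,60]]}}

```text
t: 7.78
eef_pos: [512.4, 94.4, 226.1]
tcp_rot: [-3.14, 0.006, -2.792]
ft_force: [0.8, 0.4, -0.3]
opening: 0.63
grip_force: 0.0
```

Call:
{"op": "jog_arm", "data": {"motion": [[0,0,0,1,0,45,60],[0,0,0,0,0,38,60],[0,0,0,0,0,0,40],[0,0,0,0,0,0,10],[0,0,0,0,0,0,10],[0,0,0,0,0,0,10],[0,0,0,0,0,0,10]]}}

```text
t: 8.65
eef_pos: [510.2, 93.9, 141.8]
tcp_rot: [-3.141, 0.001, -2.792]
ft_force: [0.6, 0.8, 0.5]
opening: 0.167
grip_force: 0.0
```

Call:
{"op": "jog_arm", "data": {"motion": [[0,0,0,0,0,0,10],[0,0,0,0,0,0,10]]}}

```text
t: 8.9
eef_pos: [510.2, 94.0, 141.7]
tcp_rot: [3.142, 0.001, -2.792]
ft_force: [-0.3, 2.6, 7.8]
opening: 0.144
grip_force: 30.0
```

Call:
{"op": "jog_arm", "data": {"motion": [[0,0,8,0,0,0,10],[0,0,10,0,0,0,10],[0,0,10,0,0,0,10],[0,0,10,0,0,0,10]]}}

```text
t: 9.4
eef_pos: [510.2, 94.5, 141.8]
tcp_rot: [3.14, 0.0, 2.822]
ft_force: [-1.3, 7.9, 6.1]
opening: 0.146
grip_force: 30.0
```

Call:
{"op": "jog_arm", "data": {"motion": [[0,0,10,0,0,0,10],[0,0,10,0,0,0,10],[0,0,10,0,0,0,10],[0,0,10,0,0,0,10],[0,0,10,0,0,0,10],[0,0,10,0,0,0,10],[0,0,10,0,0,0,10],[0,0,5,0,0,0,10],[0,0,0,0,0,0,10]]}}

```text
t: 10.52
eef_pos: [510.9, 94.9, 141.8]
tcp_rot: [3.139, -0.002, 1.517]
ft_force: [3.3, 12.2, 2.7]
opening: 0.147
grip_force: 30.0
```

```bash
python3 - <<'E'
from h import *
for n in("top","side"):
    c=env.read_camera(n); r0=195 if n=="top" else 230
    cv2.imwrite(f"pics/{n}2.png",cv2.resize(c["color"][r0:r0+90,290:390,::-1],None,fx=6.6,fy=6.6,interpolation=cv2.INTER_CUBIC))
    for t in("pointer_tip","line_mark"): print(n,t,[(r["location"],r["score"]) for r in env.recognise(n,t)[:2]])
E
```

```text
top pointer_tip [([345.0, 261.4], 0.67)]
top line_mark [([331.6, 223.2], 0.58)]
side pointer_tip [([290.2, 275.2], 0.86)]
side line_mark [([326.2, 264.0], 0.62)]
```

View pics/side2.png

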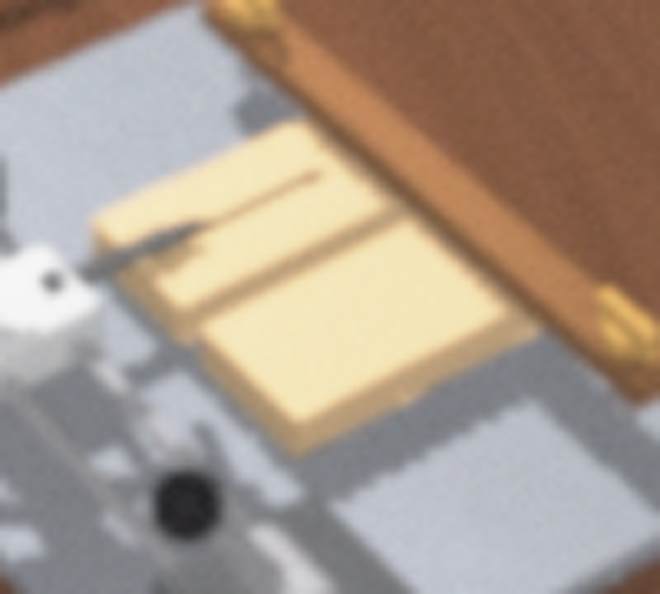

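View pics/top2.png

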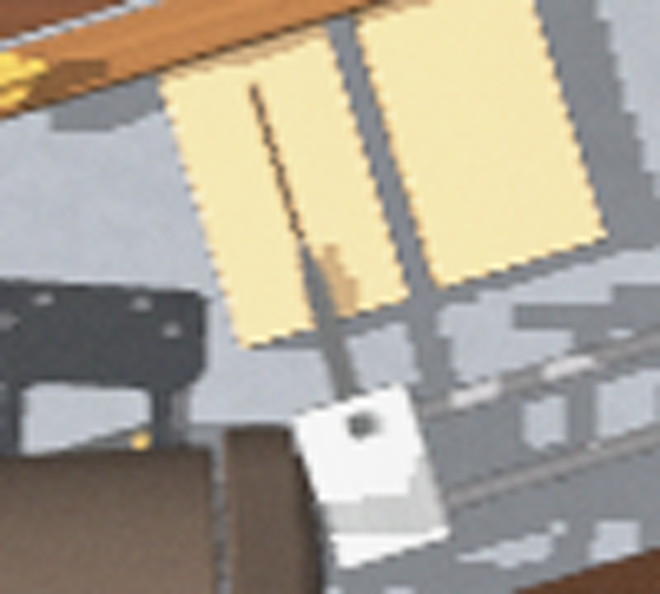

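Side and top both show the pointer tip almost on the line (top crop: tip ~(308,247), line (255,90)–(300,235)). Measure the residual.

```bash
cat > r.py <<'E'
from h import *
import sys
np.set_printoptions(precision=2,suppress=True)
yaw=0.2895; o=np.array([548.5,-34.5]); ex=np.array([np.cos(yaw),np.sin(yaw)]); ey=np.array([-ex[1],ex[0]])
for n in("top","side"):
    c=env.read_camera(n); g=255-cv2.cvtColor(c["color"],cv2.COLOR_RGB2GRAY).astype(np.float32)
    def prof(xs,z,ys=np.arange(15,56,.25)):
        pts=np.array([[proj(c,np.r_[o+x*ex+y*ey,z]) for y in ys] for x in xs],np.float32)
        return ys,cv2.remap(g,pts[...,0],pts[...,1],cv2.INTER_CUBIC)
    for nm,xs,z in(("line",np.arange(90,142,4),32),("ptr",np.arange(58,90,3),38)):
        ys,P=prof(xs,z); out=[]
        for row in P:
            k=np.argmax(np.where(abs(ys-34)<6,row,0)); w=np.where(abs(ys-ys[k])<3,row,0); w=np.clip(w-(np.median(row)+row[k])/2,0,None)
            out.append((w*ys).sum()/w.sum())
        print(n,nm,np.c_[xs,out].T)
E
python3 r.py
```

```text
top line [[ 90.    94.    98.   102.   106.   110.   114.   118.   122.   126.
  130.   134.   138.  ]
 [ 36.71  36.45  37.04  36.59  36.93  36.71  36.81  36.54  37.41  36.63
   37.46  36.8   37.43]]
top ptr [[58.   61.   64.   67.   70.   73.   76.   79.   82.   85.   88.  ]
 [37.27 35.28 37.45 36.68 36.06 36.9  36.1  36.35 36.43 36.85 36.23]]
side line [[ 90.    94.    98.   102.   106.   110.   114.   118.   122.   126.
  130.   134.   138.  ]
 [ 38.13  36.99  36.21  36.07  36.06  36.28  36.27  36.17  36.77  36.55
   36.71  36.76  36.44]]
side ptr [[58.   61.   64.   67.   70.   73.   76.   79.   82.   85.   88.  ]
 [33.59 33.44 31.8  32.47 32.48 32.5  32.44 32.75 32.94 32.73 32.25]]
```

```bash
cat >> r.py <<'E'
    for nm,xs,z in(("line32",np.arange(96,136,2),32),("ptr32",np.arange(68,84,1),32)):
        ys,P=prof(xs,z,np.arange(20,50,1)); print(n,nm); print(np.c_[ys,P.mean(0)].T.round(0).astype(int))
    # pointer end: darkness along x at line y
    xs=np.arange(60,110,2.); ys,P=prof(xs,32,np.arange(20,46,2)); print(ys);print(np.c_[xs,P].round(0).astype(int))
E
python3 r.py | sed -n '/32$/,$p'
```

```text
top line32
[[ 20  21  22  23  24  25  26  27  28  29  30  31  32  33  34  35  36  37
   38  39  40  41  42  43  44  45  46  47  48  49]
 [ 26  25  25  26  26  25  25  25  25  25  25  24  23  27  42  75 112 123
   97  58  33  24  23  24  25  25  25  25  25  25]]
top ptr32
[[ 20  21  22  23  24  25  26  27  28  29  30  31  32  33  34  35  36  37
   38  39  40  41  42  43  44  45  46  47  48  49]
 [ 25  25  27  32  39  50  62  70  72  70  69  71  80  95 113 129 136 131
  115  88  59  37  27  24  24  24  24  24  25  25]]
[20 22 24 26 28 30 32 34 36 38 40 42 44]
[[ 60  23  32  55  79  78  87 112 131 140 125  84  38  25]
 [ 62  27  39  67  78  72  82 114 131 132 136  80  28  24]
 [ 64  29  48  73  75  72  78 108 134 130 143  87  30  21]
 [ 66  34  60  78  76  73  80 105 130 133 130  89  42  23]
 [ 68  33  58  77  75  74  86 112 130 135 124  81  35  25]
 [ 70  23  23  41  67  73  80 107 131 135 131  81  29  24]
 [ 72  24  26  39  69  75  82 106 131 137 137  72  27  22]
 [ 74  25  25  39  67  72  74  95 122 135 124  52  27  23]
 [ 76  24  23  28  52  75  72  87 120 139 113  49  25  24]
 [ 78
[... 2570 characters left out ...]
4  25  30  35  40  41  54  75 105 123 114  87  57]
 [ 88  24  24  25  29  30  35  45  70 100 114 105  79  49]
 [ 90  25  24  24  25  27  30  40  68  92 101  89  65  45]
 [ 92  26  25  25  25  26  27  41  62  85  84  68  52  39]
 [ 94  26  26  25  25  26  29  38  55  73  72  57  43  30]
 [ 96  24  25  24  24  26  28  35  51  64  63  47  33  27]
 [ 98  24  25  25  25  26  27  37  50  59  53  38  28  27]
 [100  24  24  25  25  25  28  37  52  57  48  34  28  25]
 [102  24  25  25  24  25  28  34  49  57  49  37  28  25]
 [104  25  26  26  24  25  27  36  49  58  51  38  28  25]
 [106  24  25  25  25  24  27  36  49  57  49  35  29  25]
 [108  23  24  25  25  26  29  35  49  57  51  37  28  25]]
```

Top camera has the tip within about 0–0.3 mm short of the line. A 1° nudge, then release and retreat.

Call:
{"op": "jog_arm", "data": {"motion": [[0,0,1,0,0,0,10],[0,0,0,0,0,0,10],[0,0,0,0,0,0,40],[0,0,0,0,0,0,60],[0,0,0,0,0,0,60],[0,0,0,0,0,-30,60],[0,0,0,0,0,-60,60],[0,0,0,0,0,-40,60]]}}

```text
t: 12.02
eef_pos: [510.2, 93.7, 273.5]
tcp_rot: [3.14, -0.0, 1.501]
ft_force: [0.1, 0.4, -0.6]
opening: 0.626
grip_force: 0.0
```

```bash
python3 r.py | sed -n '/top line /,/top ptr /p;/^\[\[ 60/,/108 /p' | head -32; python3 m.py
```

```text
top line [[ 90.    94.    98.   102.   106.   110.   114.   118.   122.   126.
  130.   134.   138.  ]
 [ 36.69  36.44  37.    36.58  36.93  36.69  36.78  36.53  37.42  36.64
   37.55  36.79  37.44]]
top ptr [[58.   61.   64.   67.   70.   73.   76.   79.   82.   85.   88.  ]
[[ 60  25  33  55  79  78  85 111 131 141 125  81  38  27]
 [ 62  28  41  68  78  73  83 113 132 135 137  81  29  24]
 [ 64  30  49  75  77  74  83 113 139 134 145  92  32  22]
 [ 66  34  60  80  76  74  82 105 128 134 133 103  50  26]
 [ 68  33  58  79  78  75  82 107 129 136 127  84  37  26]
 [ 70  25  25  45  73  77  81 109 133 133 144  97  34  25]
 [ 72  27  25  30  60  76  86 112 132 130 132  74  31  24]
 [ 74  27  26  27  45  76  78 104 129 135 128  70  31  25]
 [ 76  27  25  34  57  78  74  98 135 152 124  71  33  26]
 [ 78  26  26  39  65  80  74  83 119 141 111  56  26  26]
 [ 80  26  28  45  73  85  56  42  88 139 113  56  26  26]
 [ 82  27  25  30  48  63  46  39  92 140 103  51  27  25]
 [ 84  27  27  24  21  24  28  31  74 108  70  31  25  25]
[[ 60  49  61  79  90  96 101 105 114 126 134 133 122 104]
 [ 62  35  47  68  85  94 101 107 114 126 133 133 123  99]
 [ 64  35  49  66  83  92 100 108 122 133 137 136 124 100]
top ball 126 [ 554.46 -171.94  111.67] [ 540.96 -184.77   85.23] [ 570.6  -162.48  122.92]
[([429.3, 259.2], 0.56)]
side bar 107 [511.24  87.98  84.43] [14.73 50.9 ] ang 87.57569829333701 ((512.1103515625, 93.33423614501953), (47.90349197387695, 13.978958129882812), 87.19591522216797)
side ball 117 [ 555.24 -178.45  110.88] [ 543.35 -186.1    86.76] [ 572.76 -165.07  122.25]
[([319.6, 312.0], 0.61)]
[509.69  93.73 270.11] [-3.14  0.    1.5 ] [0.05 0.37 1.84 0.   0.93 0.12]
```

Call:
{"op": "jog_arm", "data": {"motion": [[0,0,0,-52.5,11.8,0,60],[0,0,0,-52.5,11.8,0,60],[0,0,0,-52.5,11.8,0,60],[0,0,0,-52.5,11.8,0,60],[0,0,0,-52.5,11.8,0,60],[0,0,-10.3,0,0,0,60],[0,0,-10.3,0,0,0,60],[0,0,0,0,0,0,60]]}}

```text
t: 13.32
eef_pos: [550.5, -172.2, 269.7]
tcp_rot: [-3.14, -0.002, 1.859]
ft_force: [-0.3, -1.0, 0.1]
opening: 0.631
grip_force: 0.0
```

```bash
python3 m.py; python3 - <<'E'
from h import *
c=env.read_camera("top")
cv2.imwrite("pics/top3.png",cv2.resize(c["color"][200:260,310:370,::-1],None,fx=10,fy=10,interpolation=cv2.INTER_CUBIC))
E
```

```text
top bar 139 [510.14  94.47  89.02] [13.8  46.09] ang 86.53256092261856 ((509.99920654296875, 94.96170043945312), (46.070919036865234, 13.808690071105957), 85.90341186523438)
top ball 118 [ 554.46 -171.17  111.51] [ 540.99 -182.36   85.67] [ 572.76 -162.37  123.33]
[([424.7, 259.5], 0.49)]
side bar 13 [510.98 107.32  86.2 ] [11.03 50.8 ] ang 78.29451303391204 ((507.42291259765625, 96.23900604248047), (45.67963790893555, 10.158849716186523), 72.23389434814453)
side ball 117 [ 555.21 -178.53  111.  ] [ 543.04 -186.36   86.72] [ 573.38 -166.64  120.8 ]
[([324.2, 309.5], 0.56)]
[ 550.73 -171.96  270.76] [-3.14 -0.    1.86] [-0.42  0.45  1.7   0.    0.99 -0.7 ]
```

View pics/top3.png

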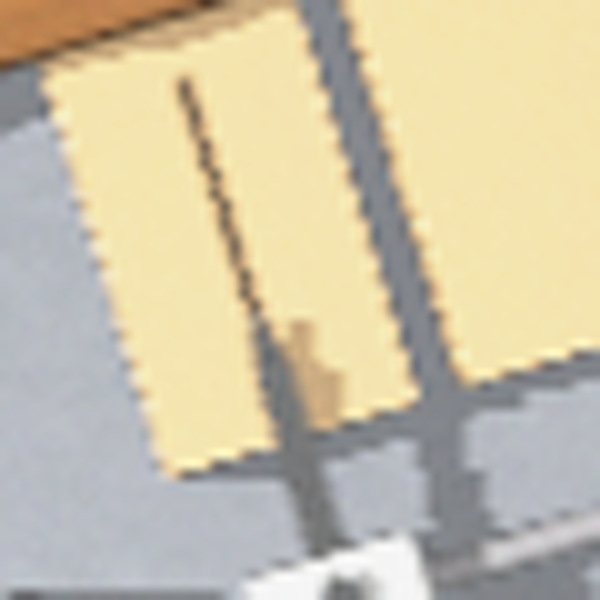

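Tip, pointer and carriage screw lie on the extended line (tip at crop (270,345)), so the setting stands. Now lock.

Call:
{"op": "jog_arm", "data": {"motion": [[0,0,0,0,0,50,60],[0,0,0,0,0,46,60],[0,0,0,0,20,0,60],[0,0,0,0,20,0,60],[0,0,0,0,18,0,60],[0,0,0,0,15,0,60],[0,0,0,0,11,0,60],[0,0,0,0,6,0,60],[0,0,0,0,0,0,60]]}}

```text
t: 14.7
eef_pos: [637.2, -146.3, 175.2]
tcp_rot: [3.141, 0.0, 1.861]
ft_force: [0.5, -0.6, 0.2]
opening: 0.632
grip_force: 0.0
```

Call:
{"op": "jog_arm", "data": {"motion": [[0,0,0,0,3,0,60],[0,0,0,0,2,0,60],[0,0,0,0,0,0,60]]}}

```text
t: 15.08
eef_pos: [641.8, -145.0, 175.3]
tcp_rot: [3.141, -0.0, 1.861]
ft_force: [-1.0, -0.8, -0.4]
opening: 0.633
grip_force: 0.6
```

Call:
{"op": "jog_arm", "data": {"motion": [[0,0,0,0,2,0,60],[0,0,0,0,1,0,60],[0,0,0,0,0,0,60]]}}

```text
t: 15.45
eef_pos: [644.8, -144.1, 175.2]
tcp_rot: [3.141, -0.0, 1.861]
ft_force: [-1.5, 0.7, -1.3]
opening: 0.631
grip_force: 0.8
```

Call:
{"op": "jog_arm", "data": {"motion": [[0,0,0,0,2,0,60],[0,0,0,0,0,0,60]]}}

```text
t: 15.7
eef_pos: [645.5, -143.9, 175.0]
tcp_rot: [-3.138, -0.001, 1.861]
ft_force: [-10.3, -3.2, 1.2]
opening: 0.631
grip_force: 4.8
```

```bash
python3 - <<'E'
from h import *
c=env.read_camera("side")
cv2.imwrite("pics/side4.png",cv2.resize(c["color"][200:380,230:470,::-1],None,fx=3.3,fy=3.3,interpolation=cv2.INTER_CUBIC))
E
```

```text
(no output)
```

View pics/side4.png

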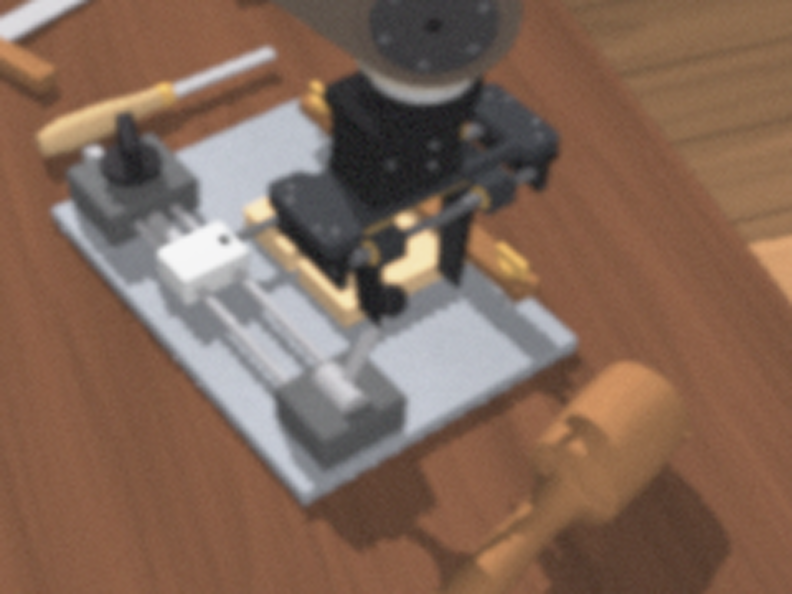

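The ball is at the far side (390,300) with force rising against the stop. Press a touch more, back off, lift away.

Call:
{"op": "jog_arm", "data": {"motion": [[0,0,0,0,1,0,60],[0,0,0,0,0,0,60],[0,0,0,0,-5,0,60],[0,0,0,0,-13,0,60],[0,0,0,0,0,-40,60],[0,0,0,0,0,-60,60],[0,0,0,0,-60,0,60],[0,0,0,0,-60,0,60],[0,0,0,0,-30,0,60],[0,0,0,0,0,0,60]]}}

```text
t: 17.0
eef_pos: [485.0, -191.8, 275.9]
tcp_rot: [3.141, 0.001, 1.859]
ft_force: [0.5, -0.0, 0.5]
opening: 0.635
grip_force: 0.0
```

```bash
sed -i 's/-550,q\[:,1\]+170)<40/-622,q[:,1]+152)<45/;s/q\[:,0\]-550,q\[:,1\]+170/q[:,0]-622,q[:,1]+152/' m.py; sed -i 's/)<40)&(q\[:,2\]>85/)<45)\&(q[:,2]>85/' m.py; python3 m.py; python3 r.py|sed -n '/^top line /,/top line32/p'
```

```text
top bar 141 [510.25  94.44  89.17] [14.11 46.14] ang 86.42096939986581 ((510.0369567871094, 94.93724822998047), (45.958961486816406, 14.056364059448242), 85.76476287841797)
top ball 120 [ 624.93 -150.45  112.5 ] [ 609.48 -162.27   85.91] [ 638.26 -139.9   123.25]
[([419.7, 229.9], 0.69)]
side ball 132 [ 625.38 -156.18  108.31] [ 611.19 -164.25   85.3 ] [ 640.12 -143.73  123.23]
[([340.4, 298.2], 0.58)]
[ 487.3  -191.15  275.21] [3.14 0.   1.86] [-0.5   0.37  1.83  0.    0.95 -0.79]
top line [[ 90.    94.    98.   102.   106.   110.   114.   118.   122.   126.
  130.   134.   138.  ]
 [ 36.69  36.45  36.98  36.6   36.81  36.69  36.77  36.57  37.44  36.62
   37.49  36.8   37.39]]
top ptr [[58.   61.   64.   67.   70.   73.   76.   79.   82.   85.   88.  ]
 [36.79 35.82 37.45 36.72 37.82 36.89 36.1  36.46 36.36 36.7  36.33]]
top line32
```

```bash
python3 -c "
from cell import env
print(env.job_done())"
```

```text
the job is handed in; nothing more can be done
None
```

I freed the lever, turned the knob until the pointer tip stood on the pencil line (within about 0.5 mm by the top camera), then locked the lever on the far side and handed the job in at about 17 s; no verdict was returned.

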